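Set a stick out to the saw pointer and hold it down

ROBOT

A 6-joint arm with a two-finger parallel gripper is mounted at the origin on a cart in front of the work surface, level with it; the furniture and walls round the work are solid. World frame = base frame: x ahead of the robot, y to its left, z up, the work surface at z = 0. Lengths are in m, angles in rad, forces in N, time in s.
With the tool pointing down it reaches from about 0.275 to 0.825 m from the base axis. Payload 4.9 kg.
Tool frame: the origin (TCP) lies midway between the tips of the shut fingers; the grasp point (between the pads) lies 19 mm behind it (grip_point_offset is the distance from the TCP to the grasp point, in m); z points along the fingers, x is the direction in which the jaws open and shut, and the axes are right-handed (so a half turn about z gives the same grasp; the last joint's range is limited). The gripper opens to 85 mm and grips with 20 to 120 N. Pads are 22 mm wide; open, the fingers measure 114 mm over their backs; the gripper's body (76 mm by 85 mm) begins 54 mm behind the grasp point. The pads swing forward as they close: fully open they stand 13 mm farther back than shut.
Start: joints at [-1.397, 0.326, -0.193, 1.052, 0, 1.437], TCP at [0.167, -0.524, 0.231] pointing down, gripper open.
Joint ranges: [-2.65, 2.65], [-0.97, 1.79], [-1.3, 1.35], [-1.93, 2.1], [-1.47, 1.37], [-3.14, 3.14]. Speed limits (rad/s): [2.57, 2.57, 3.14, 3.14, 3.14, 3.14].

INTERFACE

Orientations are given as a rotation vector (axis times angle).
In Python, from cell import * gives the robot as it stands. Calls block until the motion is done:
- movep(position, orientation): joint-space move of the TCP to a pose.
- move_l(position, velocity=0.15, rot=None, until_force=None): straight line of the TCP; rot=None keeps the orientation; velocity is the mean speed in m/s. With until_force (N) it stops when the force on the tool has changed by that much, and returns True; else False.
- set_joints(angles): joint-space move.
- let_go() and grab(newtons=None): open the fingers fully, or close them until they stop; newtons is the grip in N (None keeps the last).
- sleep(seconds).
- ik(position, orientation): joint angles nearest the present ones, or None.
- get_state(): the state.
- grab_frame(name): name is "side" or "top" or "wrist"; returns a dict with "img" (384x512x3 uint8, red, green, blue), "fx", "fy", "cx", "cy" (pixels), "cam_to_world" (4x4, takes a point from camera to world coordinates); the wrist camera has in their place "T_tool_cam" (4x4, takes a point from camera to tool coordinates, whose origin is the TCP and whose axes are the tool frame's). Camera axes: x right, y down, z forward; pixel columns grow to the right and rows downward; lengths in m; the calibration is good to about 2 mm. The wrist camera is an equidistant fisheye: a pixel r from the principal point sees the ray r / f radians off the axis. A picture is of the moment at which its call begins: read the wrist's pose just before it. There is no depth.
A pose or a line that the arm cannot do raises MotionError and nothing moves.
- sign_off(): hands the job in, once; it reports no verdict.
Trained networks look in the newest picture that a camera, given by its name, has taken for a name from the list of things; names that differ only in an ending like _2 or _b are one class to them, and where a whole thing is asked for, a point or a joint stands for the part that bears it (a point fixed in the world has none). Each returns a list of dicts, best first, with "score" (0 to 1); they miss things now and then, are a little off and sometimes report something else, mostly with a low value. They report only what shows in the picture. A call takes as long as a camera call.
- spot_in(camera, name): "centre" ([column, row] in pixels, amid what is visible of it).
- silhouettes(camera, name): "mask" (384x512 bool, what is visible of it) and "centre" ([column, row] in pixels, amid what is visible of it).
- tip_of(camera, name): "centre" ([column, row] in pixels: a listed point, or the origin of a listed thing).
The state is a dict: "clock": time; "q": joint angles; "joint_velocities": joint speeds; "tau": joint torques, N m; "position": TCP position; "eef_rot": TCP orientation; "contact_force": force on the tool from outside, world axes, zero at the start; "wrist_torque": the same for the moment, N m; "finger_gap": opening from 0.0 (shut) to 1.0 (fully open).
Only numpy, scipy, OpenCV 4.12 (cv2) and the standard library are available. Lean on these libraries where they do the work, as an engineer would, in place of code of your own. Each camera call takes 0.05 s, during which the arm holds its last target.

TASK

Set the pale wooden stick out for sawing: slide it along the grey saw bed, outward over the end of the bench, until its outer end is level with the red pointer on the rod. That is past its balance point, so hold it as it goes: keep it straight and lying flat on the bed, never tipping or lifted off, and finish still holding it there firmly for the saw; do not let go at the end. Leave the pointer, the tin, the plane and the spool where they are.

Things in the scene. Friction and masses are not known exactly. Their poses are not given: they have to be found in the camera images.
- bed_end (a point): Middle of the saw bed's outer end, on its upper face, 25 mm above the bench top. The bed is a grey plate 110 mm wide (x) and 240 mm long, screwed to the bench; z is up and +y points outward, the way the stick slides, so the bed reaches from here 240 mm back along -y. Beyond this end nothing bears the stick.
- cheeks (a point): Point on the bed's upper face midway between two wooden guide cheeks that keep the stick in line, 28 mm along -y from bed_end, same axes. Each cheek is 12 mm wide (x), 40 mm long (y) and 12 mm high; their inner faces are at x = -29 and +29 mm.
- pointer_tip (a point): Tip of the red pointer blade (4 mm thick along y), 9 mm clear of the stick's side and 32 mm above the bed's face; axes as the bed's. It stands 190 to 222 mm out from bed_end, on a collar on a 10 mm steel rod beside the bed (34 mm along -x, 45 mm lower), and slides if knocked with about 8 N. The stick's outer end must come level with it along y.
- stick_mid (a point): Centre, half-way up, of the pale wooden stick: 340 mm long (y, +y to its outer end), 50 mm wide (x), 30 mm thick (z), 0.2 to 0.4 kg, friction on the bed about 0.6. It lies flat on the bed, along it within 0.02 rad; the inner end is 170 mm along -y. It can be gripped across the 50 mm width. Unless held, it tips once this point passes bed_end.
- stick_end (a point): Middle of the stick's outer end face, half-way up; 170 mm along +y from stick_mid, same axes. At the start it is 70 to 120 mm out from the bed's end.
- nail_tin: Round grey metal tin, 66 mm across, 75 mm high, upright; origin at the middle of its underside. A bystander.
- block_plane: Dark block plane, 92 x 155 x 59 mm; origin at the middle of its underside. A bystander.
- spool: Dark turned wooden spool, 38 mm across, 55 mm high, upright; origin at the middle of its underside. A bystander.

How it is judged:
By the outcome, as a careful person would: the job done as asked, in the order asked, and still so for the second after the job is handed in, while the arm keeps its last pose, push and grip.
It also fails if it takes over 32 s, if anything falls off the work surface, if the arm or the gripper's body presses on something with over 40 N, if the wrist force passes 120 N, or if a joint passes its speed limit or range.

## Working session

There is one attempt and no reset: what is moved stays moved. The work goes in short steps, each a Python script; the robot and the scene stay as the last script left them, time stands still between calls to the robot, and variables do not carry over. Pictures are saved under pics/ and viewed, and the job is handed in when it is done.

```bash
mkdir -p pics; ls; python3 - <<'E'
from cell import *
import cv2,numpy as np
s=get_state();print(s['clock'],s['position'],s['eef_rot'],s['finger_gap'])
for c in ['side','top','wrist']:
    f=grab_frame(c);cv2.imwrite(f'pics/{c}0.png',f['img'][:,:,::-1])
    print(c,f['fx'],f['fy'],f['cx'],f['cy'],np.array(f.get('cam_to_world',f.get('T_tool_cam'))).round(4).tolist())
    for n in ['bed_end','cheeks','pointer_tip','stick_mid','stick_end']:
        print(n,[(np.round(d['centre'],1).tolist(),round(d['score'],2)) for d in tip_of(c,n)[:2]])
    for n in ['nail_tin','block_plane','spool']:
        print(n,[(np.round(d['centre'],1).tolist(),round(d['score'],2)) for d in tip_of(c,n)[:2]])
print(get_state()['clock'])
E
```

```text
pics
0.0 [ 0.16654656 -0.52355245  0.23047413] [-2.53474487e+00  1.85387031e+00  2.01384392e-03] 0.9993596126772265
side 382.5475402165841 382.5475402165841 250.19466821123765 187.27769564509464 [[0.9976, 0.0426, -0.0543, 0.6144], [0.0689, -0.6563, 0.7513, -0.6254], [-0.0036, -0.7533, -0.6577, 0.6792], [0.0, 0.0, 0.0, 1.0]]
bed_end [([240.4, 187.1], 0.95)]
cheeks [([244.5, 192.6], 0.66)]
pointer_tip [([218.6, 131.3], 0.66)]
stick_mid [([241.5, 196.4], 0.59)]
stick_end [([230.8, 156.5], 0.91)]
nail_tin [([326.5, 205.1], 0.71)]
block_plane [([333.9, 257.1], 0.59)]
spool [([174.4, 219.6], 0.54), ([230.9, 150.0], 0.46)]
top 355.6529491155032 355.6529491155032 253.4158351333686 193.20578991069203 [[-0.0014, -0.9981, 0.0613, 0.5233], [-0.9998, 0.0025, 0.0184, 0.0665], [-0.0186, -0.0613, -0.9979, 0.9133], [0.0, 0.0, 0.0, 1.0]]
bed_end [([230.2, 211.3], 0.84), ([314.7, 124.3], 0.74)]
cheeks [([243.9, 209.7], 0.69)]
pointer_tip [([148.4, 243.6], 0.62)]
stick_mid [([259.2, 205.8], 0.64)]
stick_end [([186.3, 224.1], 0.69)]
nail_tin [([248.6, 124.3], 0.94)]
block_plane [([316.1, 121.6], 0.63)]
spool [([281.8, 271.8], 0.75)]
wrist 297.3186396354542 297.3186396354542 252.95193568629674 186.78896440014114 [[1.0, 0.0004, 0.0007, -0.0002], [-0.0006, 0.9597, 0.2812, -0.0721], [-0.0006, -0.2812, 0.9597, -0.1431], [0.0, 0.0, 0.0, 1.0]]
bed_end []
cheeks []
pointer_tip []
stick_mid []
stick_end []
nail_tin []
block_plane []
spool []
1.35
```

View pics/side0.png

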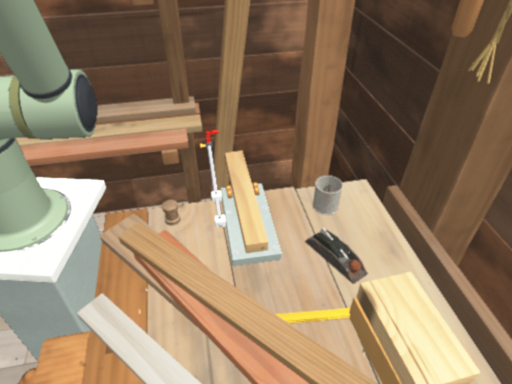

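View pics/top0.png

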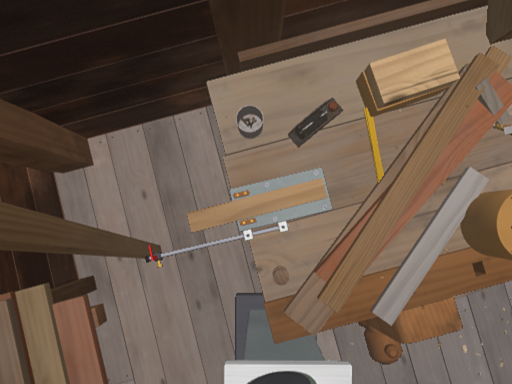

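```bash
cat > h.py <<'E'
import numpy as np
from cell import *
CAL={'side':(382.5475,250.1947,187.2777),'top':(355.653,253.4158,193.2058)}
M={'side':[[0.9976, 0.0426, -0.0543, 0.6144], [0.0689, -0.6563, 0.7513, -0.6254], [-0.0036, -0.7533, -0.6577, 0.6792]],
'top':[[-0.0014, -0.9981, 0.0613, 0.5233], [-0.9998, 0.0025, 0.0184, 0.0665], [-0.0186, -0.0613, -0.9979, 0.9133]]}
def ray(c,p):
    f,cx,cy=CAL[c];T=np.array(M[c])
    d=T[:,:3]@np.array([(p[0]-cx)/f,(p[1]-cy)/f,1]);return T[:,3],d/np.linalg.norm(d)
def onz(c,p,z):
    o,d=ray(c,p);return o+d*(z-o[2])/d[2]
def tri(ps,pt):
    A=0;b=0
    for c,p in (('side',ps),('top',pt)):
        o,d=ray(c,p);P=np.eye(3)-np.outer(d,d);A=A+P;b=b+P@o
    return np.linalg.solve(A,b)
def proj(c,X):
    f,cx,cy=CAL[c];T=np.array(M[c]);v=T[:,:3].T@(np.array(X)-T[:,3]);return np.array([cx+f*v[0]/v[2],cy+f*v[1]/v[2]])
E
python3 - <<'E'
from h import *
D=dict(bed_end=((240.4,187.1),(230.2,211.3),.025),cheeks=((244.5,192.6),(243.9,209.7),.025),pointer=((218.6,131.3),(148.4,243.6),.057),mid=((241.5,196.4),(259.2,205.8),.04),end=((230.8,156.5),(186.3,224.1),.04),tin=((326.5,205.1),(248.6,124.3),0),plane=((333.9,257.1),(316.1,121.6),0),spool=((174.4,219.6),(281.8,271.8),0))
for k,(a,b,z) in D.items(): print(k,tri(a,b).round(4),onz('side',a,z).round(4),onz('top',b,z).round(4))
E
```

```text
bed_end [0.5328 0.1425 0.0061] [0.5349 0.121  0.025 ] [0.5327 0.1409 0.025 ]
cheeks [0.5417 0.1076 0.0179] [0.5473 0.1003 0.025 ] [0.5367 0.1067 0.025 ]
pointer [0.4531 0.3356 0.0546] [0.4519 0.3316 0.057 ] [0.4551 0.3351 0.057 ]
mid [0.5443 0.0682 0.0411] [0.5425 0.0692 0.04  ] [0.5459 0.0684 0.04  ]
end [0.4985 0.25   0.0268] [0.4984 0.2319 0.04  ] [0.5013 0.2476 0.04  ]
tin [ 0.759   0.0957 -0.0015] [0.758  0.0939 0.    ] [0.7593 0.0956 0.    ]
plane [ 0.7615 -0.0787  0.0067] [ 0.761  -0.0737  0.    ] [ 0.7653 -0.0797  0.    ]
spool [0.3814 0.0122 0.0057] [0.3803 0.0176 0.    ] [0.3796 0.0116 0.    ]
```

```bash
python3 - <<'E'
from h import *
import cv2
t=cv2.imread('pics/top0.png')[160:280,130:350];cv2.imwrite('pics/top0z.png',cv2.resize(t,None,fx=3.6,fy=3.6,interpolation=cv2.INTER_CUBIC))
t=cv2.imread('pics/side0.png')[115:275,170:300];cv2.imwrite('pics/side0z.png',cv2.resize(t,None,fx=3.7,fy=3.7,interpolation=cv2.INTER_CUBIC))
m=[]
for c in ('top','side'):
    r=silhouettes(c,'stick_mid')[:2]
    for d in r:
        mm=d['mask'].astype(np.uint8);print(c,d['score'],mm.sum(),cv2.minAreaRect(np.argwhere(mm)[:,::-1].astype(np.float32)))
    if r: np.save(f'm_{c}.npy',r[0]['mask'])
E
```

```text
top 0.94 2988 ((256.6580810546875, 204.73458862304688), (22.335643768310547, 141.15419006347656), 75.77404022216797)
side 0.77 2266 ((245.61766052246094, 201.4705810546875), (104.53284454345703, 25.223705291748047), 75.96376037597656)
```

View pics/top0z.png

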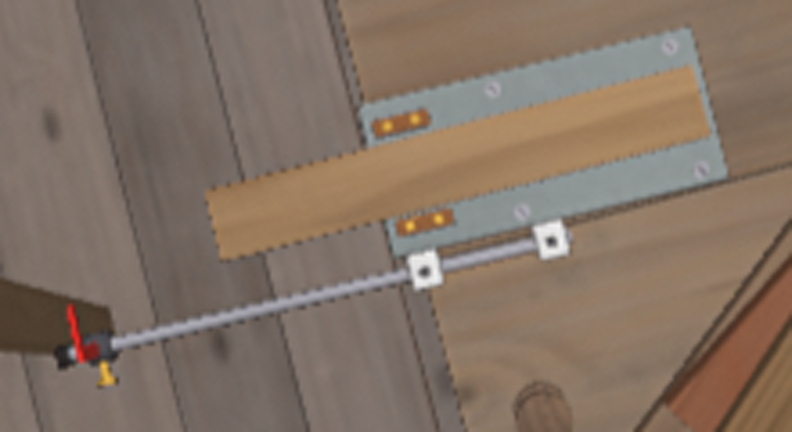

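View pics/side0z.png

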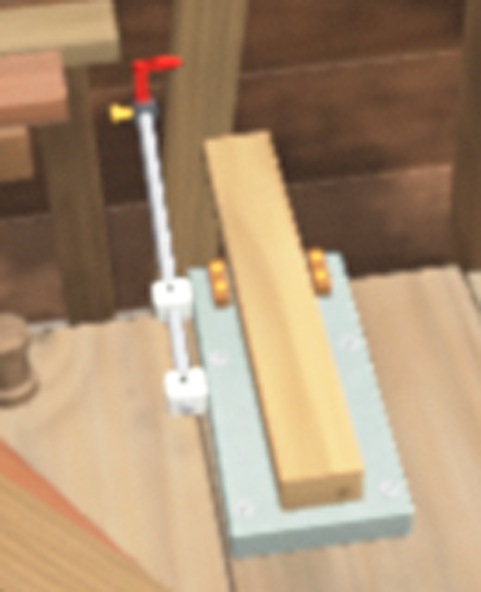

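```bash
python3 - <<'E'
from h import *
Z=lambda u,v:((u+.5)/3.6-.5+130,(v+.5)/3.6-.5+160)
W=lambda u,v:((u+.5)/3.7-.5+170,(v+.5)/3.7-.5+115)
S=[onz('top',Z(*p),.055) for p in [(206,190),(221,262),(692,67),(711,138)]]
B=[onz('top',Z(*p),.025) for p in [(363,105),(392,257),(690,28),(727,178)]]
S2=[onz('side',W(*p),.055) for p in [(270,131),(205,141),(362,471),(280,482)]]
B2=[onz('side',W(*p),.025) for p in [(340,255),(190,268),(411,515),(231,532)]]
for n,X in (('stick',S),('bed',B),('stick side',S2),('bed side',B2)):
    X=np.array(X)[:,:2];o=X[:2].mean(0);i=X[2:].mean(0);d=o-i
    print(n,X.round(4).tolist());print(' outer',o,'inner',i,'len',np.linalg.norm(d),'ang',np.arctan2(-d[0],d[1]),'w',np.linalg.norm(X[0]-X[1]),np.linalg.norm(X[2]-X[3]))
print(tri(W(180,63),Z(70,306)), onz('top',Z(70,306),.057),onz('side',W(180,63),.057))
E
```

```text
stick [[0.5299, 0.2434], [0.4817, 0.2328], [0.6118, -0.0831], [0.5641, -0.0951]]
 outer [0.50580723 0.23811171] inner [ 0.58794136 -0.08912559] len 0.3373874160800193 ang 0.24591264798258958 w 0.04929129574469207 0.04921940138421458
bed [[0.5891, 0.1404], [0.4837, 0.1201], [0.6422, -0.0873], [0.5378, -0.1114]]
 outer [0.53636579 0.13023732] inner [ 0.58999545 -0.09936041] len 0.23577798979056014 ang 0.2294667714287939 w 0.10735305640805644 0.10708010212790608
stick side [[0.5308, 0.244], [0.4834, 0.2281], [0.6118, -0.0867], [0.5653, -0.098]]
 outer [0.50709607 0.23605415] inner [ 0.58857915 -0.09234207] len 0.33835420550235673 ang 0.2432125284345783 w 0.05004431224237387 0.04784940966946855
bed side [[0.5891, 0.1387], [0.4845, 0.1178], [0.6415, -0.0926], [0.5376, -0.112]]
 outer [0.5367799 0.1282435] inner [ 0.58955254 -0.10227741] len 0.23648434314704517 ang 0.22504980646183317 w 0.10668922021424185 0.10571931715659676
[0.4514252  0.33412773 0.0541324 ] [0.452636   0.33336566 0.057     ] [0.45119679 0.32963815 0.057     ]
```

```bash
cat >> h.py <<'E'
from scipy.spatial.transform import Rotation as R
def rotd(a,s=1):
    x=s*np.array([np.cos(a),np.sin(a),0]);z=np.array([0,0,-1.]);y=np.cross(z,x)
    return R.from_matrix(np.column_stack([x,y,z])).as_rotvec()
E
python3 - <<'E'
from h import *
Z=lambda u,v:((u+.5)/3.6-.5+130,(v+.5)/3.6-.5+160)
c=(onz('top',Z(401,123),.037)+onz('top',Z(424,221),.037))/2;b=np.array([.5365,.129]);a=.234
e=c[:2]-b;print('cheeks mid',c,'lat',e@[np.cos(a),np.sin(a)],'out',e@[-np.sin(a),np.cos(a)])
p=[.5776,-.0483]
q0=np.array(get_state()['q'])
for s in (1,-1):
    for z in (.2,.025): 
        q=ik([*p,z],rotd(.244,s));print(s,z,q)
best=min((1,-1),key=lambda s:abs(ik([*p,.2],rotd(.244,s))[5]))
print('use',best)
movep([*p,.13],rotd(.244,best))
s=get_state();print(s['clock'],s['position'],s['contact_force'])
import cv2
f=grab_frame('wrist');cv2.imwrite('pics/w1.png',f['img'][:,:,::-1])
f=grab_frame('top');cv2.imwrite('pics/t1.png',f['img'][:,:,::-1])
E
```

```text
cheeks mid [0.54218777 0.10538408 0.037     ] lat 5.693035864233132e-05 out -0.02429113815291512
1 0.2 [-2.10752159e-01  4.02321050e-01 -1.62477531e-01  1.00599775e+00
 -4.44089210e-16  1.11604417e+00]
1 0.025 [-2.10752159e-01  5.90956511e-01 -3.58249678e-01  6.21590138e-01
 -4.44089210e-16  1.11604417e+00]
-1 0.2 [-2.10752159e-01  4.02321050e-01 -1.62477531e-01  1.00599775e+00
 -4.44089210e-16 -2.02554849e+00]
-1 0.025 [-2.10752159e-01  5.90956511e-01 -3.58249678e-01  6.21590138e-01
 -4.44089210e-16 -2.02554849e+00]
use 1
3.725 [ 0.57768824 -0.04931426  0.13019049] [-0.0755086  -0.11493111 -0.03351066]
```

View pics/w1.png

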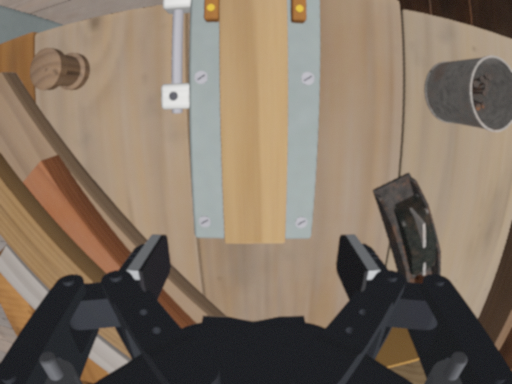

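View pics/t1.png

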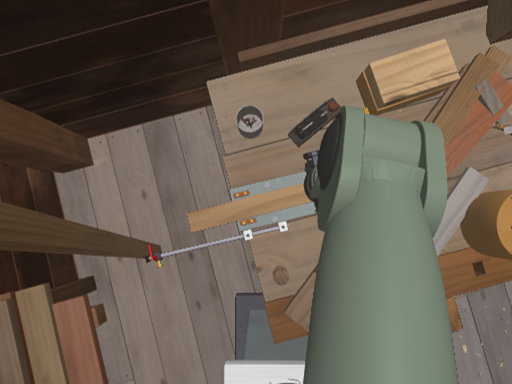

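```bash
cat >> h.py <<'E'
TW=np.array([[1.0, 0.0004, 0.0007, -0.0002], [-0.0006, 0.9597, 0.2812, -0.0721], [-0.0006, -0.2812, 0.9597, -0.1431],[0,0,0,1]])
def wonz(px,z,pos,rv):
    v=np.array([px[0]-252.952,px[1]-186.789]);r=np.hypot(*v);t=r/297.3186
    d=np.array([*(v/r*np.sin(t)),np.cos(t)])
    Rm=R.from_rotvec(rv).as_matrix();o=Rm@TW[:3,3]+pos;d=Rm@TW[:3,:3]@d
    return o+d*(z-o[2])/d[2]
E
python3 - <<'E'
from h import *
s=get_state();a=.234;b=np.array([.5365,.129])
for n,p,z in [('si',(225,243),.055),('si2',(285,243),.055),('so',(219,20),.055),('so2',(288,20),.055),('b1',(195,238),.025),('b2',(312,238),.025),('bl',(190,30),.025),('br',(322,30),.025)]:
    X=wonz(p,z,s['position'],s['eef_rot']);e=X[:2]-b
    print(n,X.round(4),'lat',(e@[np.cos(a),np.sin(a)]).round(4),'out',(e@[-np.sin(a),np.cos(a)]).round(4))
E
```

```text
si [ 0.5649 -0.0937  0.055 ] lat -0.024 out -0.2232
si2 [ 0.6129 -0.0819  0.055 ] lat 0.0254 out -0.2229
so [0.5213 0.0752 0.055 ] lat -0.0272 out -0.0488
so2 [0.57   0.0873 0.055 ] lat 0.0229 out -0.0483
b1 [ 0.5371 -0.1116  0.025 ] lat -0.0553 out -0.2342
b2 [ 0.6437 -0.0853  0.025 ] lat 0.0546 out -0.2333
bl [0.4942 0.0695 0.025 ] lat -0.055 out -0.048
br [0.601  0.0964 0.025 ] lat 0.0551 out -0.0466
```

```bash
cat >> h.py <<'E'
A=.234;B=np.array([.5365,.129]);LX=np.array([np.cos(A),np.sin(A)]);LY=np.array([-np.sin(A),np.cos(A)])
def bed(lat,out,z): return [*(B+lat*LX+out*LY),z]
def coords(p): e=np.array(p[:2])-B;return (e@LX).round(4),(e@LY).round(4),round(p[2],4)
E
python3 - <<'E'
from h import *
import cv2
print(move_l(bed(0,-.182,.025),velocity=.1,rot=rotd(.249),until_force=12))
s=get_state();print(s['clock'],coords(s['position']),s['contact_force'].round(2))
grab(70)
s=get_state();print(s['clock'],coords(s['position']),s['contact_force'].round(2),s['wrist_torque'].round(2),s['finger_gap'])
f=grab_frame('wrist');cv2.imwrite('pics/w2.png',f['img'][:,:,::-1])
f=grab_frame('side');cv2.imwrite('pics/s2.png',f['img'][:,:,::-1])
E
```

```text
False
5.025 (np.float64(0.0006), np.float64(-0.1822), np.float64(0.0256)) [ 0.25  0.72 -0.52]
5.45 (np.float64(0.0006), np.float64(-0.1823), np.float64(0.0258)) [-0.05  0.08  4.47] [0.05 0.23 0.04] 0.5711757842632015
```

View pics/w2.png

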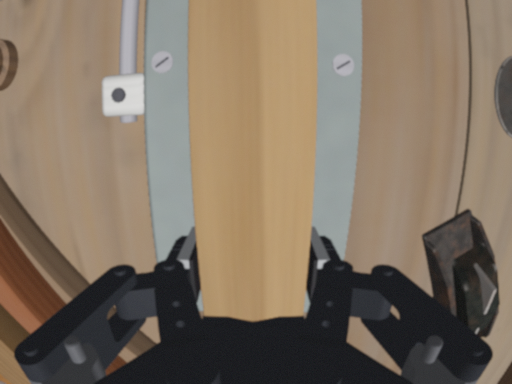

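View pics/s2.png

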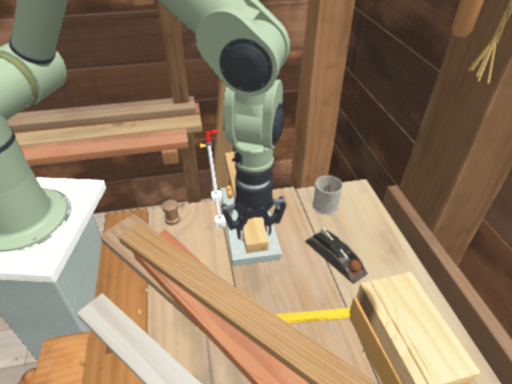

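```bash
python3 - <<'E'
from h import *
import cv2
def rep():
    s=get_state();print(s['clock'],coords(s['position']),s['contact_force'].round(2),s['wrist_torque'].round(2),s['finger_gap'])
move_l(bed(0,-.152,.025),velocity=.05,rot=rotd(.234));rep()
move_l(bed(0,-.117,.025),velocity=.05);rep()
move_l(bed(0,-.087,.025),velocity=.05);rep()
for c in ('top','side','wrist'):
    f=grab_frame(c);cv2.imwrite(f'pics/{c}3.png',f['img'][:,:,::-1])
    for n in ('stick_end','pointer_tip'):print(c,n,[(np.round(d['centre'],1).tolist(),round(d['score'],2)) for d in tip_of(c,n)[:2]])
t=cv2.imread('pics/top3.png')[180:280,130:310];cv2.imwrite('pics/top3z.png',cv2.resize(t,None,fx=4,fy=4,interpolation=cv2.INTER_CUBIC))
t=cv2.imread('pics/side3.png')[115:275,170:300];cv2.imwrite('pics/side3z.png',cv2.resize(t,None,fx=3.7,fy=3.7,interpolation=cv2.INTER_CUBIC))
E
```

```text
6.3 (np.float64(0.0007), np.float64(-0.152), np.float64(0.0258)) [ 0.66 -1.21  7.  ] [-0.38  0.2   0.13] 0.5739371930988924
7.15 (np.float64(0.0008), np.float64(-0.1171), np.float64(0.0258)) [ 1.2  -3.34  7.41] [-0.42  0.13  0.08] 0.5703861951498905
7.9 (np.float64(0.0007), np.float64(-0.087), np.float64(0.0258)) [-0.11 -1.81  6.28] [-0.36  0.05  0.15] 0.5782635260033391
top stick_end [([150.7, 231.6], 0.65)]
top pointer_tip [([146.5, 238.5], 0.57)]
side stick_end [([229.1, 136.2], 0.75)]
side pointer_tip [([220.2, 128.7], 0.4)]
wrist stick_end []
wrist pointer_tip []
```

View pics/top3z.png

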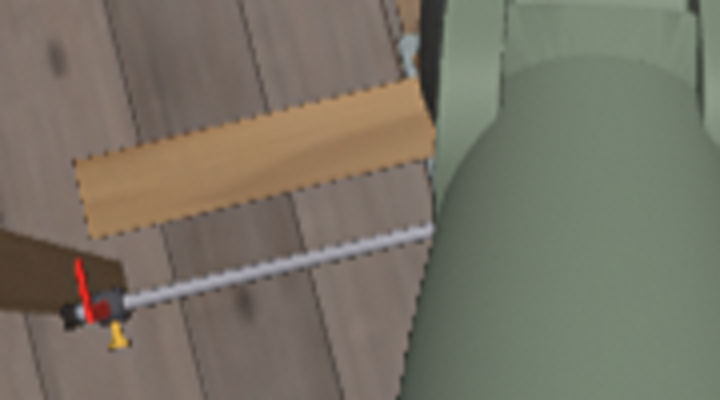

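View pics/side3z.png

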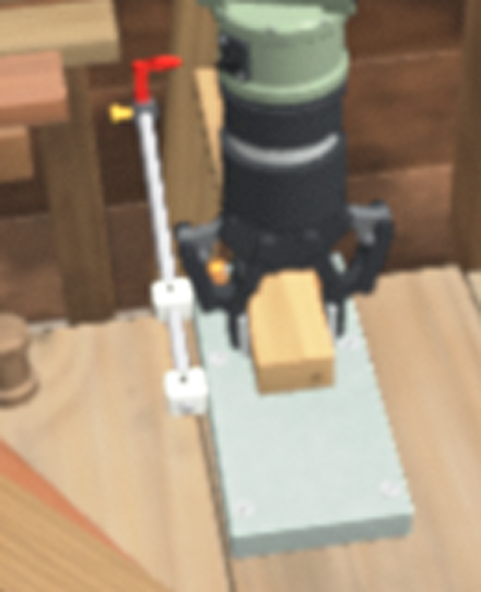

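View pics/wrist3.png

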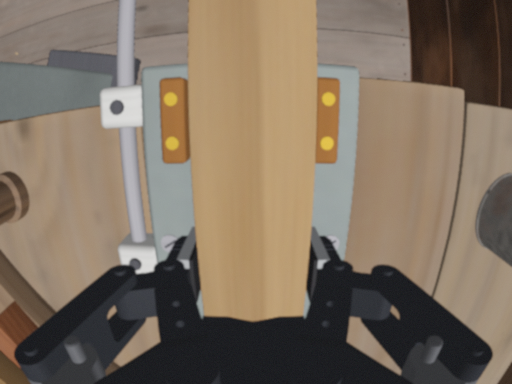

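```bash
python3 - <<'E'
from h import *
Z=lambda u,v:((u+.5)/4-.5+130,(v+.5)/4-.5+180)
W=lambda u,v:((u+.5)/3.7-.5+170,(v+.5)/3.7-.5+115)
for n,c,p,z in [('corner1','top',Z(75,161),.055),('corner2','top',Z(91,238),.055),('tip','top',Z(79,262),.057),('blade','top',Z(85,290),.057),('corner s','side',W(195,68),.055),('tip s','side',W(180,63),.057),('blade s','side',W(158,68),.057)]:
    print(n,coords(onz(c,p,z)))
import cv2
t=cv2.imread('pics/top3.png')[210:265,135:175];cv2.imwrite('pics/top3zz.png',cv2.resize(t,None,fx=10,fy=10,interpolation=cv2.INTER_NEAREST))
t=cv2.imread('pics/side3.png')[122:150,200:236];cv2.imwrite('pics/side3zz.png',cv2.resize(t,None,fx=16,fy=16,interpolation=cv2.INTER_NEAREST))
E
```

```text
corner1 (np.float64(0.0243), np.float64(0.2077), np.float64(0.055))
corner2 (np.float64(-0.0232), np.float64(0.2083), np.float64(0.055))
tip (np.float64(-0.0355), np.float64(0.2178), np.float64(0.057))
blade (np.float64(-0.0526), np.float64(0.2179), np.float64(0.057))
corner s (np.float64(-0.0252), np.float64(0.2087), np.float64(0.055))
tip s (np.float64(-0.0365), np.float64(0.2149), np.float64(0.057))
blade s (np.float64(-0.0545), np.float64(0.2107), np.float64(0.057))
```

View pics/top3zz.png

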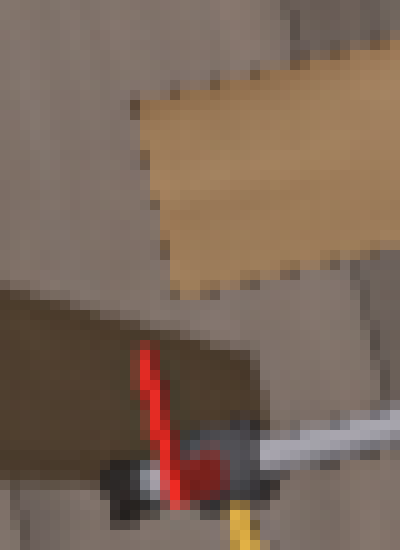

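View pics/side3zz.png

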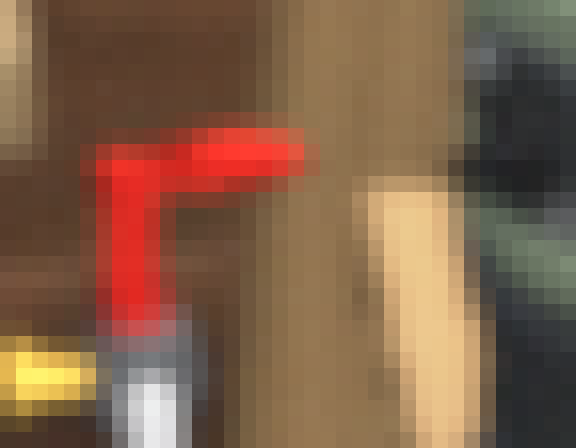

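```bash
python3 - <<'E'
from h import *
import cv2
def rep():
    s=get_state();print(s['clock'],coords(s['position']),s['contact_force'].round(2),s['wrist_torque'].round(2),s['finger_gap'])
move_l(bed(0,-.0785,.025),velocity=.04);rep()
for c in ('top','side'):
    f=grab_frame(c);cv2.imwrite(f'pics/{c}4.png',f['img'][:,:,::-1])
    for n in ('stick_end','pointer_tip'):print(c,n,[(np.round(d['centre'],1).tolist(),round(d['score'],2)) for d in tip_of(c,n)[:2]])
t=cv2.imread('pics/top4.png')[210:265,135:175];cv2.imwrite('pics/top4zz.png',cv2.resize(t,None,fx=10,fy=10,interpolation=cv2.INTER_NEAREST))
t=cv2.imread('pics/side4.png')[122:150,200:236];cv2.imwrite('pics/side4zz.png',cv2.resize(t,None,fx=16,fy=16,interpolation=cv2.INTER_NEAREST))
t=cv2.imread('pics/top4.png').astype(int)
for v in range(214,262): print(v,[tuple(int(q) for q in t[v,u][::-1]) for u in range(143,156)] if v in (222,226,230,234,244,246,248,250,252) else '',end='\n' if v in (222,226,230,234,244,246,248,250,252) else '')
E
```

```text
8.7083 (np.float64(0.0008), np.float64(-0.0784), np.float64(0.0258)) [ 0.1  -1.26  6.87] [-0.31  0.1   0.03] 0.5742133523615144
top stick_end [([149.1, 230.3], 0.8)]
top pointer_tip [([147.8, 240.4], 0.59)]
side stick_end [([228.4, 133.8], 0.97)]
side pointer_tip [([218.2, 131.6], 0.42)]
214 215 216 217 218 219 220 221 222 [(127, 114, 106), (132, 115, 106), (146, 114, 81), (148, 115, 81), (150, 117, 84), (152, 120, 85), (154, 121, 86), (154, 121, 85), (153, 121, 87), (153, 121, 88), (154, 122, 88), (154, 122, 88), (155, 123, 89)]
223 224 225 226 [(128, 113, 104), (127, 114, 106), (132, 116, 105), (161, 127, 92), (159, 126, 91), (156, 123, 89), (156, 124, 90), (158, 125, 91), (160, 127, 92), (158, 126, 92), (159, 129, 93), (160, 128, 94), (159, 127, 93)]
227 228 229 230 [(126, 112, 104), (126, 112, 103), (127, 114, 105), (130, 114, 101), (164, 128, 95), (161, 128, 92), (157, 125, 90), (156, 123, 90), (156, 123, 89), (155, 123, 88), (155, 122, 89), (153, 121, 87), (153, 121, 87)]
231 232 233 234 [(127, 113, 103), (127, 112, 104), (129, 114, 104), (126, 111, 104), (128, 111, 101), (159,
[... 458 characters left out ...]
23, 37, 32), (70, 61, 45), (73, 62, 46), (77, 61, 46), (75, 60, 44), (73, 58, 43)]
247 248 [(79, 64, 48), (78, 63, 47), (78, 63, 47), (76, 61, 45), (73, 62, 47), (108, 61, 44), (218, 40, 33), (206, 39, 35), (88, 38, 30), (70, 61, 46), (76, 62, 47), (76, 60, 45), (76, 60, 45)]
249 250 [(80, 64, 48), (78, 61, 46), (80, 64, 49), (80, 64, 48), (75, 64, 48), (74, 62, 46), (124, 47, 36), (229, 45, 40), (117, 38, 32), (71, 62, 47), (73, 62, 46), (77, 62, 46), (77, 61, 45)]
251 252 [(79, 62, 47), (78, 63, 47), (79, 63, 48), (78, 63, 47), (77, 63, 48), (73, 64, 48), (113, 61, 45), (229, 40, 32), (174, 37, 31), (78, 55, 41), (69, 61, 45), (68, 56, 46), (75, 64, 56)]
253 254 255 256 257 258 259 260 261
```

View pics/top4zz.png

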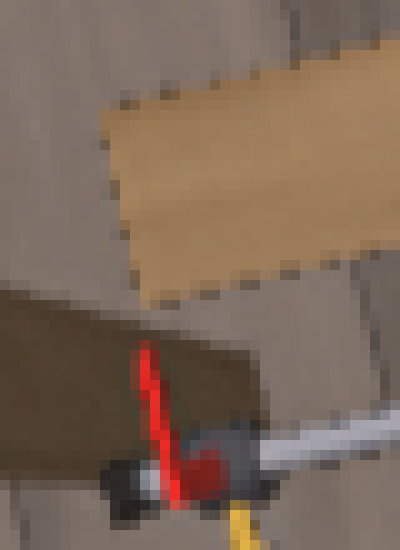

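View pics/side4zz.png

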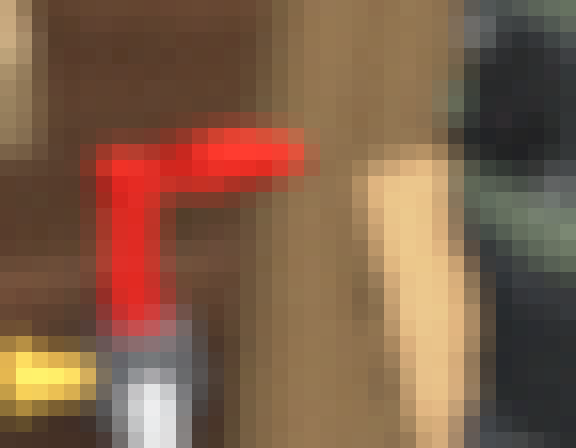

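```bash
cat > sub.py <<'E'
from h import *
import cv2
def gap(fn):
    t=cv2.imread(fn).astype(float)[:,:,::-1]
    E=[]
    for v in range(223,238):
        r=t[v,138:166];w=np.clip((r[:,0]-r[:,2]-24)/(66-24),0,1)
        # first crossing
        k=np.argmax(w>.5);k0=k-1
        x=k0+(.5-w[k0])/(w[k]-w[k0]);E.append(coords(onz('top',(138+x,v),.055))[:2])
    T=[]
    for v in range(246,253):
        r=t[v,143:158];w=np.clip(r[:,0]-r[:,1]-30,0,None)
        T.append([*coords(onz('top',(143+(w*np.arange(15)).sum()/w.sum(),v),.057))[:2]])
    E=np.array(E,float);T=np.array(T,float)
    pe=np.polyfit(E[:,0],E[:,1],1);print(fn,'edge slope',pe.round(4),'edge median',np.median(E[:,1]),'rms',np.std(E[:,1]),'blade',T[:,1].mean(),np.polyfit(T[:,0],T[:,1],1).round(4))
    return E,T
if __name__=='__main__':
    gap('pics/top3.png');E,T=gap('pics/top4.png');print(E.tolist());print(T.tolist())
E
python3 sub.py
```

```text
pics/top3.png edge slope [0.006 0.209] edge median 0.2091 rms 0.0004234251868853443 blade 0.21892857142857142 [-0.0115  0.2184]
pics/top4.png edge slope [-0.0007  0.2177] edge median 0.2177 rms 0.00043797513881751505 blade 0.21892857142857142 [-0.0115  0.2184]
[[0.0191, 0.2182], [0.0163, 0.217], [0.0139, 0.2173], [0.0115, 0.2178], [0.0092, 0.2182], [0.0066, 0.2179], [0.004, 0.2172], [0.0016, 0.2176], [-0.0008, 0.2181], [-0.0032, 0.2183], [-0.006, 0.217], [-0.0084, 0.2172], [-0.0107, 0.2177], [-0.0131, 0.2181], [-0.0157, 0.2177]]
[[-0.0374, 0.2188], [-0.0398, 0.219], [-0.0423, 0.219], [-0.0448, 0.2188], [-0.0472, 0.2188], [-0.0496, 0.2189], [-0.052, 0.2192]]
```

```bash
python3 - <<'E'
from h import *
import cv2
from sub import gap
def rep():
    s=get_state();print(s['clock'],coords(s['position']),s['contact_force'].round(2),s['wrist_torque'].round(2),s['finger_gap'])
move_l(bed(0,-.0774,.025),velocity=.02);sleep(.5);rep()
for c in ('top','side','wrist'):
    f=grab_frame(c);cv2.imwrite(f'pics/{c}5.png',f['img'][:,:,::-1])
gap('pics/top5.png');rep()
t=cv2.imread('pics/side5.png')[115:275,170:300];cv2.imwrite('pics/side5z.png',cv2.resize(t,None,fx=3.7,fy=3.7,interpolation=cv2.INTER_CUBIC))
E
```

```text
9.7583 (np.float64(0.0008), np.float64(-0.0779), np.float64(0.0258)) [ 0.51 -2.92  6.37] [-0.56  0.08  0.11] 0.5736001075793742
pics/top5.png edge slope [0.0024 0.2183] edge median 0.2183 rms 0.0004601449047129969 blade 0.21892857142857142 [-0.0115  0.2184]
9.9083 (np.float64(0.0008), np.float64(-0.0779), np.float64(0.0258)) [ 0.85 -3.1   5.58] [-0.57  0.03  0.11] 0.5686243150221016
```

View pics/side5z.png

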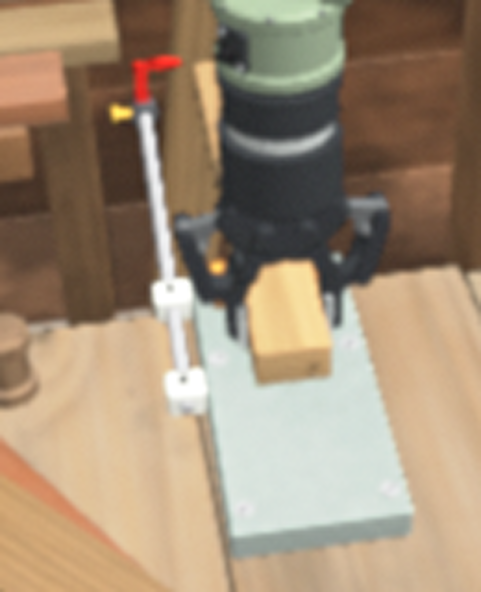

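View pics/wrist5.png

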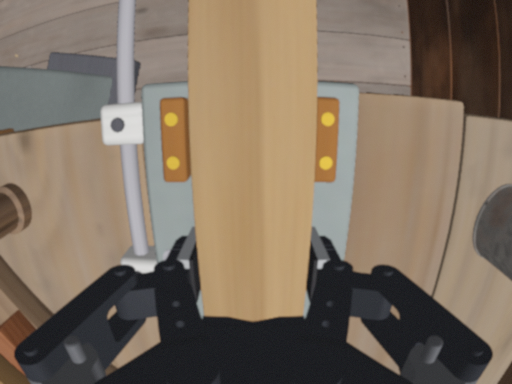

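View pics/top5.png

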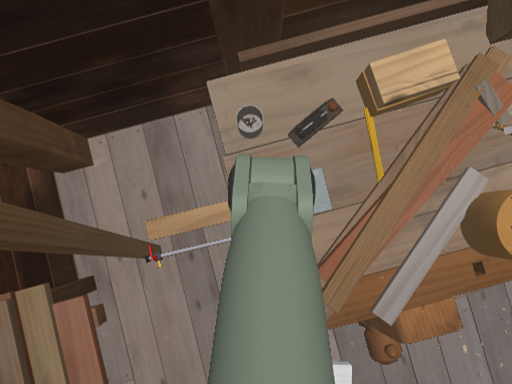

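```bash
python3 - <<'E'
from h import *
sign_off();print(get_state()['clock'])
E
```

```text
the job is handed in; nothing more can be done
the job is handed in; nothing more can be done
```

I slid the stick about 105 mm out along the bed and handed the job in at about 10 s of the 32 s allowed. The arm is still gripping it at 70 N, behind the cheeks, pressing it onto the bed with about 6 N.

What the last checks showed:
- **Outer end against the pointer:** in the top view the stick's end was 218.3 mm out from the bed's end. The pointer blade was at 218.3 to 218.9 mm, depending on the height assumed for its tip. That leaves the end level to within about 1 mm, plus the camera calibration error.
- **Straight and flat:** the end is square to the bed within 0.003 rad. The stick sits between the cheeks without touching them, and the tool height stayed at 25.8 mm throughout.
- **Other things:** the pointer measured the same before and after the last moves. The tin, plane and spool look unmoved in the pictures; I did not measure them again.
- **Disagreements:**
  - In the last side view the outer end was mostly hidden by the arm, so the final level check rests on the top view.
  - The networks' pointer tip in the top view varied by about 5 pixels, so I measured the blade from its colour.
  - Bed and stick lengths scaled from the pictures came out 1 to 2 % short. I therefore compared the stick's end with the pointer in the same picture.

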